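Free the locked tailstock with its key

TASK

The tailstock of the lathe is locked to its bed by a hidden bolt. Take the winged key out of its wooden block and put it fully home in the socket on top of the tailstock, feeling gently for the slot inside rather than forcing it, turn the key counter-clockwise (seen from above) into line with the two brass marks to free the bolt, and draw the tailstock back, away from the headstock, to the end of its travel. Leave the key fully home in its socket and let go, be gentle on the key and the lock all along, and leave the other things on the counter where they are.

Things in the scene. Friction and masses are not known exactly. Their poses are not given: they have to be found in the camera images.
- lathe: Cast-iron lathe bed of two dark rails, 110 mm wide, 50 mm high, fixed to the counter. Origin on the counter, below the socket of the still locked tailstock; z up; y along the bed to the headstock (green box, 200 mm high, y = 450 to 610 mm; faceplate at y = 390 mm), x crosswise. Bed from y = -200 to +620 mm. A tool rest, 128 mm above the counter, stands at y = 215 to 325 mm.
- tailstock: Green tailstock on the bed: steel live center along +y, large black knob at its -y end (94 mm across, top 172 mm above the counter). Origin on the bed top, below the socket; axes as the lathe's. Once the bolt is free it slides along the lathe's -y only, 60 mm to a dead stop, needs about 4 N and stays where it is left. While locked it does not move.
- socket (a point): Centre of the mouth of the round steel socket on top of the tailstock, 192 mm above the counter; z up out of it, axes those of the tailstock. The mouth is 34 mm wide and flares in over 8 mm to a round bore of 23.6 mm. Two small brass ribs on the outside show the mark line, along the bed (the tailstock's y axis): with the slot in line with it the bolt is free.
- lock_face (a point): Centre of the lock core's face, in the bore 28 mm below the mouth: a disc with a straight slot across it, 7.6 mm wide, that turns about z. The slot was left anywhere from 0.6 to 2.2 rad clockwise (from above) of the mark line; its angle is not measured. Turning it takes about 0.1 N m, more than a light press of the key (under 10 N) drags. This point does not turn with it.
- lock_floor (a point): Floor of the slot, 40 mm below the mouth: where the key's bottom end lies when fully home. Turned counter-clockwise, the bolt is free from 0.25 rad short of the mark line on, and the core meets a dead stop on the line. The blade has about 0.08 rad of play either way in the slot. The core stays where it is left.
- key: Steel key, 92 mm tall, 0.14 to 0.24 kg, upright in its block. Origin at the middle of its bottom end, z up. Flat blade at the bottom, 21 mm (x) by 6 mm (y), 14 mm long; then a round shank of 22 mm diameter up to 60 mm; then the winged handle, a flat dark bar 56 mm long (x), 14 mm thick (y), from 60 to 92 mm. A half turn about z leaves it the same.
- key_tip (a point): Middle of the key's bottom end. When the key is fully home the underside of its handle is 20 mm above the socket's mouth.
- key_handle (a point): Middle of the key's handle, 78 mm above its bottom end: where to grip it, across the 14 mm thickness.
- block: Fixed ash block, 75 by 75 by 50 mm, with one round hole of 24 mm, 40 mm deep, in which the key stands with its handle's underside 20 mm above the block. Origin at the middle of its underside.
- blank: Pale ash top blank standing on the counter, 60 mm across, 66 mm high. Origin under its centre. To be left alone.
- center: Spare steel live center standing on its end, 36 mm across, 88 mm high. Origin under its centre. To be left alone.
- ruler: Brass ruler lying flat, 25 by 150 by 4 mm, long side along its y. Origin under its centre. To be left alone.
- jar: Squat red clay jar, 82 mm across, 70 mm high. Origin under its centre. To be left alone.
Mind the look-alikes: they are no part of the job. What is shaped like the key but red is not meant.

How it is judged:
By the outcome, as a careful person would: the job done as asked, in the order asked, and still so for the second after the job is handed in, with the robot touching nothing.
It also fails if it takes over 64 s, if anything falls off the work surface, if the arm or the gripper's body presses on something with over 40 N, if the wrist force passes 120 N, or if a joint passes its speed limit or range.

ROBOT

A 6-joint arm with a two-finger parallel gripper is mounted at the origin on the work surface. World frame = base frame: x ahead of the robot, y to its left, z up, the work surface at z = 0. Lengths are in m, angles in rad, forces in N, time in s.
With the tool pointing down it reaches from about 0.325 to 0.75 m from the base axis. Payload 7.6 kg.
Tool frame: the origin (TCP) lies at the very end of the fingers, on their centre line; the grasp point (between the pads) lies 19 mm behind it; z points along the fingers, y is the line along which they close (so a half turn about z gives the same grasp; the last joint's range is limited). The gripper opens to 85 mm and grips with 20 to 120 N. Pads are 22 mm wide; open, the fingers measure 114 mm over their backs; the gripper's body (76 mm by 85 mm) begins 54 mm behind the grasp point. The pads swing forward as they close: fully open they stand 13 mm farther back than shut.
Start: joints at [1.06, 0.052, 1.401, -0, 1.689, -0.07], TCP at [0.224, 0.475, 0.231] pointing down, gripper open.
Joint ranges: [-2.9, 2.9], [-0.91, 2.17], [0.12, 2.37], [-1.06, 4.2], [0.26, 2.73], [-2.93, 2.93]. Speed limits (rad/s): [2.57, 2.57, 3.01, 3.14, 3.14, 3.14].

INTERFACE

Orientations are given as a unit quaternion [w, x, y, z].
In Python, from plant import arm gives the robot as it stands.
- The arm moves only by the tool servo_tool, never from a script. Its arguments are lists of equal length, an entry for each row: "grip": the opening, from 0 (shut) to 1 (fully open); "travel": the shift along the tool's x, y, z in cm, a list of three; "turn": the turn about the tool's z in degrees. A call has 1 to 8 rows; each row is the pose to reach, as a shift and turn from the pose commanded when the call began, along the tool's axes at that moment; what a row does not reach only later rows make up. A row lasts 1/12 s, in which the tool goes at most 41.7 mm and 7.16 degrees, less where a joint would pass 70% of its speed; a pose out of reach is approached as far as the arm can. A call with a gripper value outside its range is refused whole. The fingers move at their own pace and stop on an object; the grip force is fixed at half the most. Time passes only in rows, so rows that repeat a pose let the fingers close. It gives the time, the measured TCP pose, the force, the opening and the grip force at its end, in the units of the state.
- arm.sense(): the state, without advancing time (a new reading comes with each control period).
- arm.get_image(name): name is "scene" or "top" or "wrist"; returns a dict with "image" (400x640x3 uint8, red, green, blue), "K" (3x3 intrinsics, pixels), "T" (4x4, takes a point from camera to world coordinates). Camera axes: x right, y up, looking along -z (the intrinsics and any distortion apply to the point x, -y, -z); pixel columns grow to the right and rows downward; lengths in m; the calibration is good to about 2 mm. The wrist camera is an equidistant fisheye: a pixel r from the principal point sees the ray r / f radians off the axis. A picture is of the moment at which its call begins. There is no depth.
- arm.finish_job(): hands the job in; it is judged then, once.
The state is a dict: "t": time; "q": joint angles; "qvel": joint speeds; "effort": joint torques, N m; "eef_pos": TCP position; "ee_rot": TCP orientation; "contact_force": force on the tool from outside, world axes, zero at the start; "ft_torque": the same for the moment, N m; "opening": finger opening in m; "gripper_force": force on a finger pad.
Only numpy, scipy, OpenCV 4.12 (cv2) and the standard library are available. Lean on these libraries where they do the work, as an engineer would, in place of code of your own. Each camera call takes 0.05 s, during which the arm holds its last target. There are 200 camera calls.

## Working session

There is one attempt and no reset: what is moved stays moved. The work goes in short steps, Python scripts to look and compute and a tool call to move; the robot and the scene stay as the last step left them, time stands still between calls to the robot, and variables do not carry over. Pictures are saved under pics/ and viewed, at most 10 in all, crops included, and the job is handed in when it is done.

Besides the shell and the picture viewer there is one more tool, called after "Emit:" as name(argument=value, ...), one argument or row to a line, values as JSON. servo_tool: Moves the arm, as the interface text tells. Its arguments: {"type":"object","properties":{"grip":{"type":"array","items":{"type":"number"}},"travel":{"type":"array","items":{"type":"array","items":{"type":"number"}}},"turn":{"type":"array","items":{"type":"number"}}},"required":["grip","travel","turn"]}

```bash
mkdir -p pics; python3 - <<'E'
from plant import arm
import cv2,numpy as np,pickle
d={n:arm.get_image(n) for n in("scene","top")}
pickle.dump(d,open('im.pkl','wb'))
for n in d:
    cv2.imwrite(f'pics/{n}0.png',d[n]["image"][:,:,::-1]); print(n,d[n]["K"].round(1).tolist(),d[n]["T"].round(3).tolist())
print(arm.sense())
E
```

```text
scene [[425.2, 0.0, 313.9], [0.0, 425.2, 206.2], [0.0, 0.0, 1.0]] [[-0.655, -0.615, 0.439, 0.908], [0.756, -0.533, 0.38, 0.255], [-0.0, 0.581, 0.814, 0.804], [0.0, 0.0, 0.0, 1.0]]
top [[503.6, 0.0, 321.4], [0.0, 503.6, 206.8], [0.0, 0.0, 1.0]] [[0.024, 0.995, -0.095, 0.424], [-1.0, 0.023, -0.015, -0.079], [-0.012, 0.095, 0.995, 1.327], [0.0, 0.0, 0.0, 1.0]]
{'t': 0.1, 'q': array([ 1.05970339e+00,  5.27770422e-02,  1.40161611e+00, -1.79469959e-05,
        1.68864337e+00, -7.02636615e-02]), 'qvel': array([ 0.0029602 , -0.00220561, -0.00302341, -0.00052637,  0.00105571,
        0.00125572]), 'effort': array([ 2.03311312e-03, -3.82584894e+01, -3.60983777e+01,  6.91982194e-06,
        4.76057219e-03,  2.20510015e-05]), 'eef_pos': array([0.22384198, 0.47458125, 0.23055853]), 'ee_rot': array([-1.98370395e-04,  2.18635215e-01,  9.75806395e-01, -6.94205271e-04]), 'contact_force': array([-0.07352423,  0.31993611, -0.20514368]), 'ft_torque': array([0.02516105, 0.00857505, 0.00295389]), 'gripper_force': 0.0, 'opening': 0.08514847183406085}
```

View pics/scene0.png

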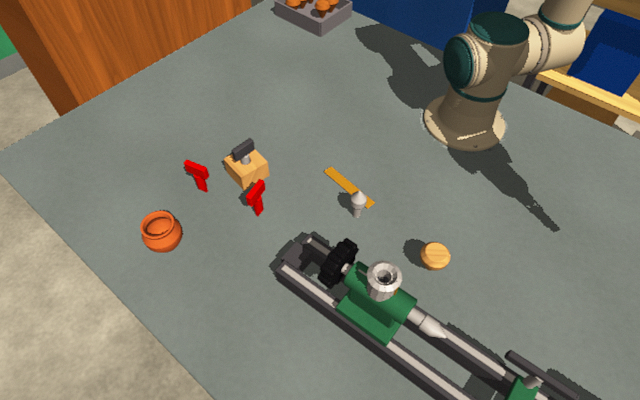

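View pics/top0.png

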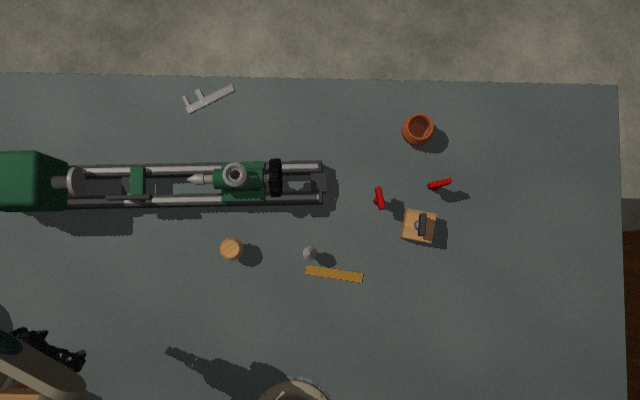

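Scene/top: the dark-handled key stands in its block (scene 243,152; top 424,224). The two red look-alikes lie loose (scene 197,175 and 257,195; top 439,184 and 380,198). The dark one in the block fits the description. The socket is at scene (384,277), top (235,174). Next, an enlarged crop.

```bash
cat > h.py <<'E'
import numpy as np,cv2
def ray(d,u,v):
    r=np.linalg.inv(d["K"])@[u,v,1]; T=d["T"]
    return T[:3,3],T[:3,:3]@(r*[1,-1,-1])
def at(d,u,v,z):
    o,r=ray(d,u,v); return o+r*(z-o[2])/r[2]
def tri(*obs):
    A=0;b=0
    for d,u,v in obs:
        o,r=ray(d,u,v); r=r/np.linalg.norm(r); P=np.eye(3)-np.outer(r,r); A=A+P; b=b+P@o
    return np.linalg.solve(A,b)
def crop(d,u,v,w,h,s): 
    return cv2.resize(d["image"][v:v+h,u:u+w,::-1],None,fx=s,fy=s,interpolation=cv2.INTER_CUBIC)
E
python3 - <<'E'
from h import *
import pickle
d=pickle.load(open('im.pkl','rb'))
a=np.hstack([crop(d['top'],390,195,50,50,8),crop(d['top'],210,150,50,50,8)])
cv2.imwrite('pics/c1.png',a)
b=np.hstack([crop(d['scene'],215,130,66,66,6),crop(d['scene'],350,245,66,66,6)])
cv2.imwrite('pics/c2.png',b)
E
```

```text
(no output)
```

View pics/c1.png

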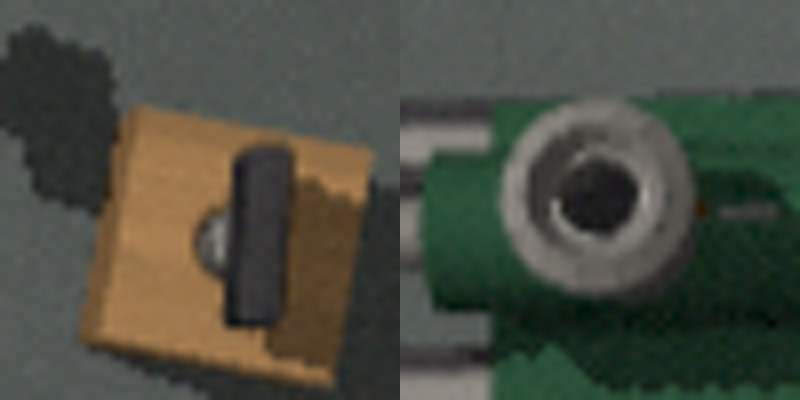

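View pics/c2.png

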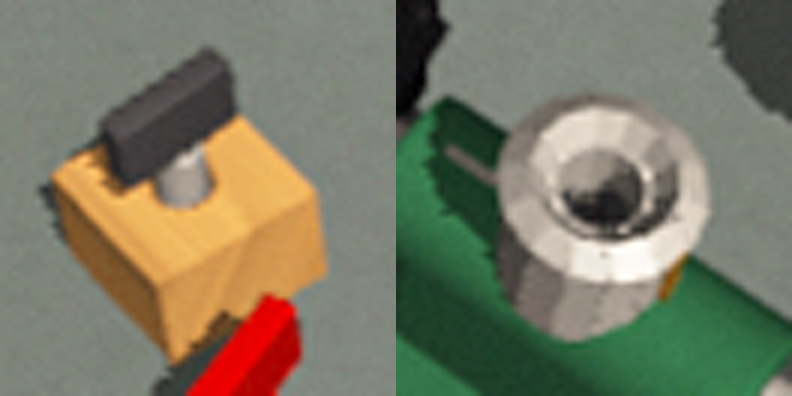

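The crops confirm it: the dark key stands upright in the block (top-crop handle centre ≈(267,235) → px (423.4,224.4)). The socket mouth centre is at top px (234.8,174.6), scene (384.7,276.3).

```bash
python3 - <<'E'
from h import *
import pickle
from scipy.spatial.transform import Rotation as R
d=pickle.load(open('im.pkl','rb')); t,s=d['top'],d['scene']
print('key top',at(t,423.4,224.4,.102),at(s,243,145.5,.102),tri((t,423.4,224.4),(s,243,145.5)))
print('sock',at(t,234.8,174.6,.192),at(s,384.7,276.3,.192),tri((t,234.8,174.6),(s,384.7,276.3)))
a,b=at(t,390+270/8,195+150/8,.102),at(t,390+258/8,195+325/8,.102); v=a-b
print('key yaw',np.degrees(np.arctan2(v[1],v[0])),np.linalg.norm(v))
a,b=at(s,215+220/6,130+55/6,.102),at(s,215+112/6,130+128/6,.102); v=a-b
print('key yaw scene',np.degrees(np.arctan2(v[1],v[0])),np.linalg.norm(v))
# block top corners
for u,w in ((137,105),(372,150),(335,385),(95,345)): print(at(t,390+u/8,195+w/8,.05).round(4))
g=cv2.cvtColor(t["image"],cv2.COLOR_RGB2GRAY)
for r0,r1 in((155,172),(196,212)):
    us=[u for u in list(range(72,120))+list(range(290,316))]; 
    for nm in('up',):
        W=[]
        for u in us:
            c=g[r0:r1,u].astype(float); m=np.clip(c-np.percentile(c,70),0,None); W.append((m*np.arange(r0,r1)).sum()/m.sum())
        P=np.array([at(t,u,w,.05) for u,w in zip(us,W)])
        l=cv2.fitLine(P[:,:2].astype(np.float32),cv2.DIST_HUBER,0,.001,.001).ravel(); print(r0,l, np.degrees(np.arctan2(l[1],l[0])))
e=arm=None
from plant import arm
q=arm.sense(); print(R.from_quat(np.roll(q['ee_rot'],-1)).as_matrix().round(3),q['eef_pos'])
E
```

```text
key top [ 0.5042201  -0.31014013  0.102     ] [ 0.50707256 -0.3043294   0.102     ] [ 0.50389626 -0.31058     0.09533244]
sock [0.60207471 0.13679238 0.192     ] [0.60785004 0.14295393 0.192     ] [0.60318282 0.13993114 0.18114754]
key yaw -3.6089212193355777 0.053403311652866284
key yaw scene 176.35167889413734 0.05277736920348007
[ 0.5481 -0.2785  0.05  ]
[ 0.5354 -0.3529  0.05  ]
[ 0.4608 -0.3415  0.05  ]
[ 0.4716 -0.2659  0.05  ]
155 [ 0.04080493 -0.99916714  0.638198    0.3077835 ] -87.66139
196 [ 0.04060971 -0.9991751   0.5566399   0.31518814] -87.67259
[[-0.904  0.427 -0.001]
 [ 0.427  0.904 -0.001]
 [ 0.    -0.001 -1.   ]] [0.22384198 0.47458125 0.23055853]
```

Emit:
servo_tool(
  grip=[1, 1, 1, 1, 1, 1, 1, 1],
  travel=[
    [-2.5, -2.5, 0],
    [-5, -5, 0],
    [-7.5, -7.5, 0],
    [-10, -10, 0],
    [-12.5, -12.5, 0],
    [-15, -15, 0],
    [-17.5, -17.5, 0],
    [-20, -20, 0],
  ],
  turn=[7, 14, 21, 28, 35, 42, 49, 56],
)

```text
t: 0.77
eef_pos: [0.3195, 0.207, 0.231]
ee_rot: [-0.0, 0.653, 0.757, -0.0]
contact_force: [0.8, -0.0, 0.1]
opening: 0.0851
gripper_force: 0.0
```

Emit:
servo_tool(
  grip=[1, 1, 1, 1, 1, 1, 1, 1],
  travel=[
    [-3.75, 0.75, 0],
    [-7.5, 1.5, 0],
    [-11.25, 2.25, 0],
    [-15, 3, 0],
    [-18.75, 3.75, 0],
    [-22.5, 4.5, 0],
    [-26.25, 5.25, 0],
    [-30, 6, 0],
  ],
  turn=[7, 14, 21, 28, 35, 42, 49, 56],
)

```text
t: 1.43
eef_pos: [0.4245, -0.0808, 0.2311]
ee_rot: [-0.0, 0.932, 0.361, -0.0]
contact_force: [0.5, 0.8, -0.2]
opening: 0.0852
gripper_force: 0.0
```

Emit:
servo_tool(
  grip=[1, 1, 1, 1, 1, 1, 1, 1],
  travel=[
    [-1.4, 3.2, 0],
    [-2.8, 6.4, 0],
    [-4.2, 9.6, 0],
    [-5.6, 12.8, 0],
    [-7, 16, 0],
    [-8.4, 19.2, 0],
    [-9.7, 22.4, 0],
    [-9.7, 22.4, 0],
  ],
  turn=[7, 14, 21, 28, 35, 42, 46.3, 46.3],
)

```text
t: 2.1
eef_pos: [0.5052, -0.3136, 0.2278]
ee_rot: [-0.001, 0.999, -0.035, -0.002]
contact_force: [-0.1, -0.4, -1.0]
opening: 0.0852
gripper_force: 0.0
```

```bash
python3 - <<'E'
from plant import arm
import cv2,pickle
d={'wrist':arm.get_image('wrist')}; d['s']=arm.sense(); pickle.dump(d,open('w1.pkl','wb'))
cv2.imwrite('pics/w1.png',d['wrist']['image'][:,:,::-1]); print(d['wrist']['K'].round(1),d['wrist']['T'].round(3),d['s']['eef_pos'],d['s']['q'].round(3))
E
```

```text
[[309.7   0.  317.3]
 [  0.  309.7 199.5]
 [  0.    0.    1. ]] [[-0.071  0.957  0.28   0.575]
 [-0.997 -0.068 -0.021 -0.318]
 [-0.001 -0.281  0.96   0.371]
 [ 0.     0.     0.     1.   ]] [ 0.50492866 -0.31125294  0.2285485 ] [-0.615  0.25   1.188 -0.     1.708  1.022]
```

View pics/w1.png

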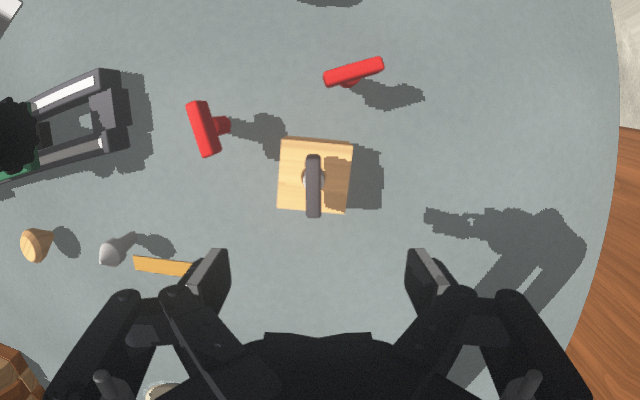

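Wrist: the key handle is a dark bar at about (313,153)–(313,218), in the block at (277–352,137–213). The red look-alikes are at (205,128) and (353,72).

```bash
cat >> h.py <<'E'
def wray(d,u,v):
    K=d["K"]; x=(u-K[0,2])/K[0,0]; y=(v-K[1,2])/K[1,1]; th=np.hypot(x,y); k=np.sin(th)/th if th>0 else 1
    T=d["T"]; return T[:3,3],T[:3,:3]@np.array([x*k,-y*k,-np.cos(th)])
def wat(d,u,v,z):
    o,r=wray(d,u,v); return o+r*(z-o[2])/r[2]
E
python3 - <<'E'
from h import *
import pickle
d=pickle.load(open('w1.pkl','rb'))['wrist']
cv2.imwrite('pics/w1c.png',crop(d,270,130,90,90,6))
for p in((281,137),(353,143),(347,213),(277,208)): print(wat(d,*p,.05).round(4))
E
```

```text
[ 0.5519 -0.2779  0.05  ]
[ 0.5403 -0.3521  0.05  ]
[ 0.464  -0.3422  0.05  ]
[ 0.4752 -0.266   0.05  ]
```

View pics/w1c.png

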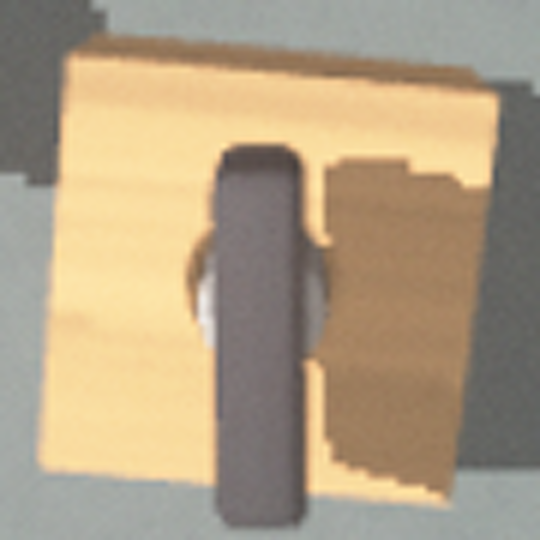

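```bash
python3 - <<'E'
from h import *
import pickle
d=pickle.load(open('w1.pkl','rb'))['wrist']
a,b=wat(d,270+259/6,130+166/6,.102),wat(d,270+261/6,130+527/6,.102)
print(a,b,(a+b)/2,np.linalg.norm(a-b),np.degrees(np.arctan2(*(a-b)[1::-1])))
C=[wat(d,270+u/6,130+v/6,.05) for u,v in((66,57),(497,98),(450,503),(40,468))]; print(np.mean(C,0),np.linalg.norm(C[0]-C[1]))
E
```

```text
[ 0.53528529 -0.31096234  0.102     ] [ 0.47958483 -0.30712288  0.102     ] [ 0.50743506 -0.30904261  0.102     ] 0.055832624793898236 -3.9431892718995805
[ 0.50610893 -0.30873683  0.05      ] 0.07514601985750383
```

Emit:
servo_tool(
  grip=[1, 1, 1, 1, 1, 1, 1, 1],
  travel=[
    [0.15, 0, 2.5],
    [0.15, 0, 5.5],
    [0.15, 0, 8.5],
    [0.15, 0, 11.5],
    [0.15, 0, 14],
    [0.15, 0, 15.5],
    [0.15, 0, 16.1],
    [0.15, 0, 16.1],
  ],
  turn=[0, 0, 0, 0, 0, 0, 0, 0],
)

```text
t: 2.82
eef_pos: [0.506, -0.3079, 0.0689]
ee_rot: [-0.001, 1.0, -0.03, -0.001]
contact_force: [-0.3, 0.1, 0.2]
opening: 0.0854
gripper_force: 0.0
```

Emit:
servo_tool(
  grip=[0.5, 0.3, 0.2, 0.1, 0, 0, 0, 0],
  travel=[
    [0, 0, 0],
    [0, 0, 0],
    [0, 0, 0],
    [0, 0, 0],
    [0, 0, 0],
    [0, 0, 0],
    [0, 0, 0],
    [0, 0, 0],
  ],
  turn=[0, 0, 0, 0, 0, 0, 0, 0],
)

```text
t: 3.48
eef_pos: [0.5072, -0.3096, 0.0714]
ee_rot: [0.001, 1.0, -0.031, 0.001]
contact_force: [-0.2, 0.2, 5.6]
opening: 0.0129
gripper_force: 65.3
```

Emit:
servo_tool(
  grip=[0, 0, 0, 0, 0, 0, 0, 0],
  travel=[
    [0, 0, -0.3],
    [0, 0, -0.8],
    [0, 0, -1.4],
    [0, 0, -2.2],
    [0, 0, -3.2],
    [0, 0, -4.4],
    [0, 0, -6],
    [0, 0, -8],
  ],
  turn=[0, 0, 0, 0, 0, 0, 0, 0],
)

```text
t: 4.15
eef_pos: [0.5063, -0.3088, 0.151]
ee_rot: [-0.001, 1.0, -0.031, -0.001]
contact_force: [0.3, -0.5, -1.1]
opening: 0.0131
gripper_force: 63.4
```

Emit:
servo_tool(
  grip=[0, 0, 0, 0, 0, 0, 0, 0],
  travel=[
    [0, -1, -3],
    [0, -3, -6],
    [0, -6, -9],
    [0, -9.5, -11],
    [0, -13, -12.5],
    [0, -17, -13],
    [0, -21, -13],
    [0, -25, -13],
  ],
  turn=[0, 0, 0, 0, 0, 0, 0, 0],
)

```text
t: 4.82
eef_pos: [0.5219, -0.0579, 0.2824]
ee_rot: [0.0, 1.0, -0.031, 0.001]
contact_force: [1.7, 0.5, -2.0]
opening: 0.0128
gripper_force: 63.5
```

Emit:
servo_tool(
  grip=[0, 0, 0, 0, 0, 0, 0, 0],
  travel=[
    [0, -4, 0],
    [0, -8, 0],
    [0, -12, 0],
    [0, -15.5, 0],
    [0, -18.5, 0],
    [0, -20.2, 0],
    [0, -20.5, 0],
    [0, -20.5, 0],
  ],
  turn=[0, 0, 0, 0, 0, 0, 0, 0],
)

```text
t: 5.48
eef_pos: [0.5347, 0.1458, 0.2811]
ee_rot: [-0.0, 1.0, -0.03, 0.0]
contact_force: [0.2, -1.4, -2.0]
opening: 0.0127
gripper_force: 63.4
```

```bash
python3 - <<'E'
from plant import arm
from h import *
import pickle
arm.get_image('wrist'); arm.get_image('wrist')
d=arm.get_image('wrist'); s=arm.sense(); t=arm.get_image('top'); pickle.dump((d,s,t),open('w2.pkl','wb'))
T=d['T'];K=d['K'];c=T[:3,:3].T@(np.array([.603,.1385,.192])-T[:3,3]); th=np.arctan2(np.hypot(*c[:2]),-c[2]); k=th/np.hypot(*c[:2])
u=K[0,2]+K[0,0]*c[0]*k; v=K[1,2]-K[1,1]*c[1]*k; print(u,v,s['eef_pos'],s['ee_rot'],s['contact_force'],T[:3,3])
u,v=int(u),int(v); c=crop(d,u-50,v-50,100,100,6)
c=np.clip(255*(c/255.)**.6,0,255).astype(np.uint8); print(u-50,v-50)
cv2.imwrite('pics/w2c.png',c)
E
```

```text
320.43971773083433 114.7097695728506 [0.53500381 0.14383395 0.28086215] [ 6.49332683e-05  9.99498300e-01 -3.16712245e-02  2.80299041e-04] [-0.54113185 -0.12092344 -1.2030796 ] [0.60463927 0.14067709 0.42460077]
270 64
```

View pics/w2c.png

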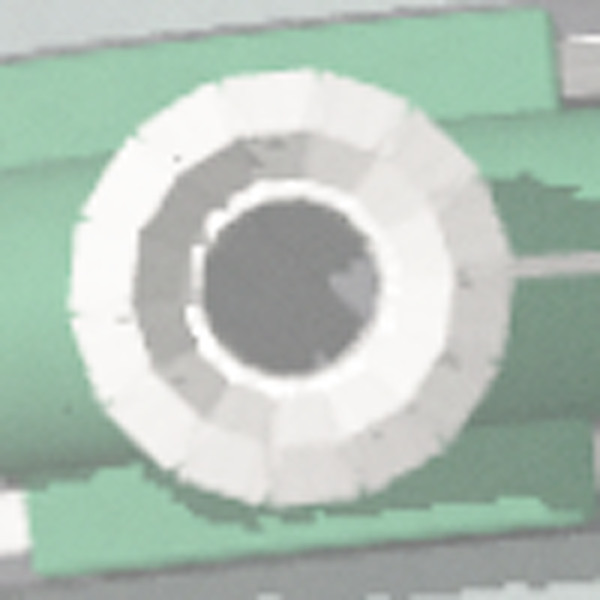

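Wrist crop: the socket mouth is centred near crop (291,285), px (318.5,111.5). The bore is (190–383,180–393), and the core face is dark inside. I'll compute the position and stretch the contrast inside the bore.

```bash
python3 - <<'E'
from h import *
import pickle
d,s,t=pickle.load(open('w2.pkl','rb'))
for p in((292,287),(292,275),(287,287)): print(wat(d,270+p[0]/6,64+p[1]/6,.190))
# average some frames for noise
from plant import arm
A=np.mean([arm.get_image('wrist')['image'].astype(float) for _ in range(12)],0)
c=A[64+28:64+68,270+28:270+68].mean(2); print(c.min(),np.percentile(c,[10,30,50]))
lo,hi=c.min(),np.percentile(c,45)
e=cv2.resize(np.clip((c-lo)/(30+0*hi)*255,0,255).astype(np.uint8),None,fx=12,fy=12,interpolation=cv2.INTER_CUBIC)
cv2.imwrite('pics/w2e.png',e)
E
```

```text
[0.60524272 0.13966818 0.19      ]
[0.60675477 0.13957288 0.19      ]
[0.60528178 0.14028981 0.19      ]
91.5 [ 93.77777778  96.78888889 140.875     ]
```

View pics/w2e.png

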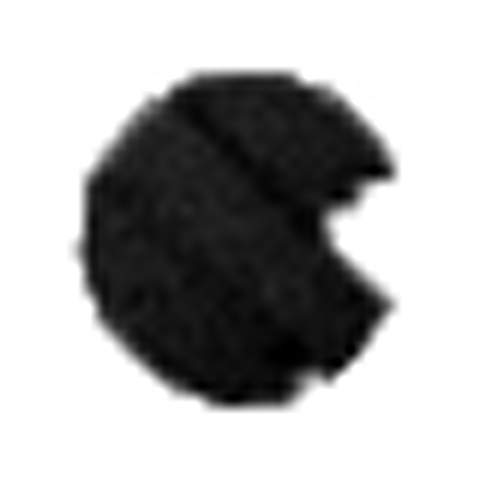

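The stretched bore shows a dark slot edge running from (185,105) to (300,205), so the slot lies at roughly 45° in world. A quick numeric estimate will sharpen this.

```bash
python3 - <<'E'
from h import *
from plant import arm
F=[arm.get_image('wrist') for _ in range(10)]; d=F[0]
A=np.mean([f['image'].astype(float) for f in F],0).mean(2)
c=A[92:132,298:338]
m=cv2.erode((c<104).astype(np.uint8),np.ones((3,3))).astype(bool)
ys,xs=np.nonzero(m)
P=np.array([wat(d,298+x,92+y,.164)[:2] for x,y in zip(xs,ys)]); v=c[m]; print(len(v),P.mean(0))
for a in range(-40,141,10) : pass
res=[]
for a in range(0,180,3):
    n=np.array([-np.sin(np.radians(a)),np.cos(np.radians(a))]); p=(P-P.mean(0))@n
    b=np.round(p/.0008).astype(int); f=sum((v[b==k].mean()-v.mean())**2*(b==k).sum() for k in set(b)); res.append((f/((v-v.mean())**2).sum(),a))
print(sorted(res)[::-1][:8]); a=sorted(res)[-1][1]
n=np.array([-np.sin(np.radians(a)),np.cos(np.radians(a))]); p=(P-[.6052,.1398])@n; b=np.round(p/.001).astype(int)
print([(int(k),round(v[b==k].mean(),1),int((b==k).sum())) for k in sorted(set(b))])
s=arm.sense();print(s['t'],s['eef_pos'],s['ee_rot'],s['contact_force'],s['q'].round(3))
E
```

```text
426 [0.60587062 0.14146236]
[(np.float64(0.3631614014209954), 42), (np.float64(0.3468372471148689), 45), (np.float64(0.30105788293815905), 90), (np.float64(0.2958205522215114), 39), (np.float64(0.29278430523044535), 93), (np.float64(0.2926662050206131), 120), (np.float64(0.28944987987743065), 87), (np.float64(0.28911015491126474), 99)]
[(-10, np.float64(94.1), 5), (-9, np.float64(94.4), 15), (-8, np.float64(94.8), 8), (-7, np.float64(94.5), 18), (-6, np.float64(94.7), 18), (-5, np.float64(94.7), 13), (-4, np.float64(92.5), 17), (-3, np.float64(94.6), 23), (-2, np.float64(94.8), 23), (-1, np.float64(94.7), 27), (0, np.float64(94.7), 34), (1, np.float64(94.8), 26), (2, np.float64(94.5), 25), (3, np.float64(93.9), 29), (4, np.float64(93.4), 27), (5, np.float64(94.0), 23), (6, np.float64(94.0), 26), (7, np.float64(94.0), 28), (8, np.float64(94.3), 18), (9, np.float64(93.8), 17), (10, np.float64(93.8), 6)]
6.7833 [0.53496753 0.1449291  0.28030012] [-2.98552221e-05  9.99519493e-01 -3.09964814e-02  3.15471683e-05] [ 0.39184562  0.48068788 -2.28663455] [0.198 0.129 1.222 0.    1.79  1.831]
```

Emit:
servo_tool(
  grip=[0, 0, 0, 0, 0, 0, 0, 0],
  travel=[
    [1, 0, 0],
    [2.5, 0, 0],
    [4, 0, 0],
    [5.5, 0, 0],
    [6.5, 0, 0],
    [7, 0, 0],
    [7, 0, 0],
    [7, 0, 0],
  ],
  turn=[-7, -14, -21, -28, -35, -42, -47, -47],
)

```text
t: 7.45
eef_pos: [0.6051, 0.1405, 0.2798]
ee_rot: [-0.0, 0.928, 0.371, -0.0]
contact_force: [-0.0, 0.1, -1.4]
opening: 0.0132
gripper_force: 63.5
```

Emit:
servo_tool(
  grip=[0, 0, 0, 0, 0, 0, 0, 0],
  travel=[
    [0, 0, 0.5],
    [0, 0, 1],
    [0, 0, 1.5],
    [0, 0, 2],
    [0, 0, 2.4],
    [0, 0, 2.7],
    [0, 0, 3],
    [0, 0, 3],
  ],
  turn=[0, 0, 0, 0, 0, 0, 0, 0],
)

```text
t: 8.12
eef_pos: [0.6046, 0.1406, 0.2495]
ee_rot: [-0.0, 0.929, 0.37, -0.0]
contact_force: [-0.9, -0.5, -2.1]
opening: 0.0128
gripper_force: 63.5
```

```bash
python3 - <<'E'
from plant import arm
from h import *
import pickle
w=arm.get_image('wrist');t=arm.get_image('top');s=arm.get_image('scene'); pickle.dump((w,t,s,arm.sense()),open('w3.pkl','wb'))
a=arm.sense();print(a['eef_pos'],a['ee_rot'],a['contact_force'],a['ft_torque'])
cv2.imwrite('pics/w3.png',np.hstack([crop(t,210,150,50,50,8),crop(s,350,235,66,66,6)[:400,:396].copy() if 0 else cv2.resize(s['image'][235:301,350:416,::-1],(400,400),interpolation=cv2.INTER_CUBIC)]))
E
```

```text
[0.60488793 0.14060205 0.25060488] [7.84380685e-06 9.29003969e-01 3.70069671e-01 2.53658343e-04] [ 0.49326315 -0.11379897 -0.84337236] [ 0.00978267 -0.00377145  0.0136536 ]
```

View pics/w3.png

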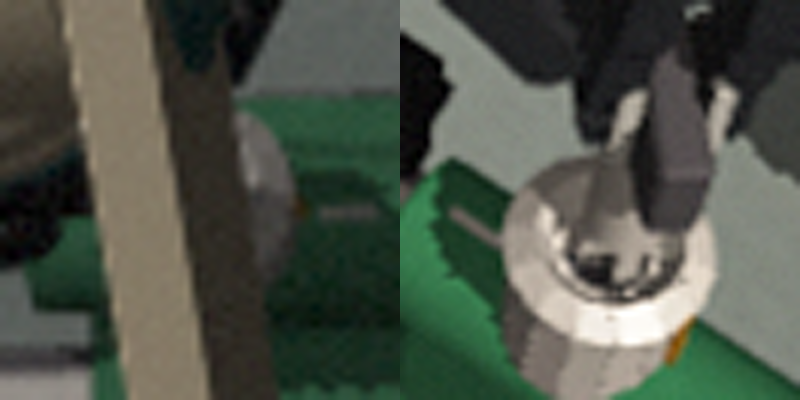

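The key tip is just entering the mouth, roughly centred. I'll descend gently.

Emit:
servo_tool(
  grip=[0, 0, 0, 0, 0, 0, 0, 0],
  travel=[
    [0, 0, 0.1],
    [0, 0, 0.2],
    [0, 0, 0.3],
    [0, 0, 0.4],
    [0, 0, 0.5],
    [0, 0, 0.6],
    [0, 0, 0.7],
    [0, 0, 0.7],
  ],
  turn=[0, 0, 0, 0, 0, 0, 0, 0],
)

```text
t: 8.93
eef_pos: [0.6048, 0.1406, 0.243]
ee_rot: [-0.0, 0.929, 0.37, -0.0]
contact_force: [-0.6, 1.1, -2.2]
opening: 0.013
gripper_force: 63.5
```

Emit:
servo_tool(
  grip=[0, 0, 0, 0, 0, 0, 0, 0],
  travel=[
    [0, 0, 0.1],
    [0, 0, 0.2],
    [0, 0, 0.3],
    [0, 0, 0.4],
    [0, 0, 0.5],
    [0, 0, 0.6],
    [0, 0, 0.7],
    [0, 0, 0.7],
  ],
  turn=[0, 0, 0, 0, 0, 0, 0, 0],
)

```text
t: 9.6
eef_pos: [0.6048, 0.1406, 0.236]
ee_rot: [-0.0, 0.929, 0.37, -0.0]
contact_force: [-0.4, 0.5, -1.9]
opening: 0.0132
gripper_force: 63.5
```

Emit:
servo_tool(
  grip=[0, 0, 0, 0, 0, 0, 0, 0],
  travel=[
    [0, 0, 0.1],
    [0, 0, 0.2],
    [0, 0, 0.3],
    [0, 0, 0.4],
    [0, 0, 0.5],
    [0, 0, 0.6],
    [0, 0, 0.7],
    [0, 0, 0.7],
  ],
  turn=[0, 0, 0, 0, 0, 0, 0, 0],
)

```text
t: 10.27
eef_pos: [0.605, 0.1406, 0.2311]
ee_rot: [0.0, 0.929, 0.37, 0.001]
contact_force: [-2.4, -0.9, 6.1]
opening: 0.013
gripper_force: 65.1
```

Emit:
servo_tool(
  grip=[0, 0, 0, 0, 0, 0, 0, 0],
  travel=[
    [0, 0, -0.15],
    [-0.05, -0.03, -0.15],
    [-0.09, -0.05, -0.15],
    [-0.09, -0.05, -0.1],
    [-0.09, -0.05, -0.05],
    [-0.09, -0.05, 0],
    [-0.09, -0.05, 0],
    [-0.09, -0.05, 0],
  ],
  turn=[0, 0, 0, 0, 0, 0, 0, 0],
)

```text
t: 10.93
eef_pos: [0.6043, 0.1404, 0.2311]
ee_rot: [0.0, 0.929, 0.37, 0.002]
contact_force: [0.2, 0.4, 6.7]
opening: 0.013
gripper_force: 65.3
```

```bash
python3 - <<'E'
from plant import arm
import numpy as np
S=[]
for _ in range(6):
    arm.get_image('top'); s=arm.sense(); S.append(np.r_[s['eef_pos'],s['contact_force'],s['ft_torque']])
print(np.mean(S,0).round(4)); print(np.std(S,0).round(4)); print(s['ee_rot'])
E
```

```text
[ 0.6043  0.1404  0.2311  0.2054  0.1788  7.8353  0.0711 -0.031   0.0195]
[0.     0.     0.     0.3112 0.1639 0.4569 0.0128 0.0435 0.0401]
[2.61603510e-04 9.28970716e-01 3.70149792e-01 1.57211045e-03]
```

Emit:
servo_tool(
  grip=[0, 0, 0, 0, 0, 0, 0, 0],
  travel=[
    [0, 0, -0.15],
    [-0.05, 0.02, -0.15],
    [-0.1, 0.045, -0.15],
    [-0.1, 0.045, -0.1],
    [-0.1, 0.045, -0.05],
    [-0.1, 0.045, 0],
    [-0.1, 0.045, 0.05],
    [-0.1, 0.045, 0.05],
  ],
  turn=[0, 0, 0, 0, 0, 0, 0, 0],
)

```text
t: 11.9
eef_pos: [0.6038, 0.1398, 0.231]
ee_rot: [-0.0, 0.929, 0.37, 0.002]
contact_force: [-1.5, 2.4, 10.3]
opening: 0.0132
gripper_force: 65.8
```

```bash
cat > f.py <<'E'
from plant import arm
import numpy as np
S=[]
for _ in range(4):
    arm.get_image('top'); s=arm.sense(); S.append(np.r_[s['eef_pos'],s['contact_force'],s['ft_torque']])
print(np.mean(S,0).round(4)); print(s['t'],s['ee_rot'].round(4),s['q'][5])
E
python3 f.py
```

```text
[ 0.6038  0.1398  0.231   0.4543  2.5676 11.1323  0.5716  0.1047 -0.0187]
12.1 [-0.      0.9289  0.3703  0.0018] 0.9797773337081809
```

Emit:
servo_tool(
  grip=[0, 0, 0, 0, 0, 0, 0, 0],
  travel=[
    [0, 0, -0.35],
    [0.1, 0.0, -0.35],
    [0.17, 0.06, -0.35],
    [0.17, 0.12, -0.35],
    [0.17, 0.12, -0.25],
    [0.17, 0.12, -0.15],
    [0.17, 0.12, -0.05],
    [0.17, 0.12, -0.05],
  ],
  turn=[0, 0, 0, 0, 0, 0, 0, 0],
)

```text
t: 12.77
eef_pos: [0.6053, 0.1394, 0.2286]
ee_rot: [-0.0, 0.929, 0.37, -0.001]
contact_force: [0.3, -0.9, -1.6]
opening: 0.0134
gripper_force: 62.8
```

```bash
python3 f.py
```

```text
[ 0.6054  0.1395  0.2291  0.2074 -0.3804 -1.9221 -0.0717 -0.0323  0.0085]
12.9667 [ 0.      0.929   0.3701 -0.    ] 0.9797225191654361
```

The shank is in the bore. Next I descend onto the core face.

Emit:
servo_tool(
  grip=[0, 0, 0, 0, 0, 0, 0, 0],
  travel=[
    [0, 0, 0.08],
    [0, 0, 0.16],
    [0, 0, 0.24],
    [0, 0, 0.32],
    [0, 0, 0.4],
    [0, 0, 0.45],
    [0, 0, 0.5],
    [0, 0, 0.5],
  ],
  turn=[0, 0, 0, 0, 0, 0, 0, 0],
)

```text
t: 13.63
eef_pos: [0.6055, 0.1395, 0.2242]
ee_rot: [0.0, 0.929, 0.37, -0.0]
contact_force: [0.5, -1.2, -1.8]
opening: 0.0129
gripper_force: 62.8
```

Emit:
servo_tool(
  grip=[0, 0, 0, 0, 0, 0, 0, 0],
  travel=[
    [0, 0, 0.05],
    [0, 0, 0.1],
    [0, 0, 0.15],
    [0, 0, 0.2],
    [0, 0, 0.25],
    [0, 0, 0.3],
    [0, 0, 0.35],
    [0, 0, 0.35],
  ],
  turn=[0, 0, 0, 0, 0, 0, 0, 0],
)

```text
t: 14.3
eef_pos: [0.6055, 0.1396, 0.2207]
ee_rot: [0.0, 0.929, 0.37, -0.0]
contact_force: [0.4, -1.3, -1.0]
opening: 0.013
gripper_force: 62.8
```

Emit:
servo_tool(
  grip=[0, 0, 0, 0, 0, 0, 0, 0],
  travel=[
    [0, 0, 0.1],
    [0, 0, 0.2],
    [0, 0, 0.3],
    [0, 0, 0.4],
    [0, 0, 0.5],
    [0, 0, 0.6],
    [0, 0, 0.7],
    [0, 0, 0.7],
  ],
  turn=[0, 0, 0, 0, 0, 0, 0, 0],
)

```text
t: 14.97
eef_pos: [0.6055, 0.1396, 0.2135]
ee_rot: [-0.0, 0.929, 0.37, -0.0]
contact_force: [2.0, -1.7, -2.8]
opening: 0.0132
gripper_force: 62.7
```

```bash
python3 f.py
```

```text
[ 0.6055  0.1396  0.2135  1.3306 -1.9227 -2.2138 -0.3924 -0.2527 -0.0038]
15.1667 [-0.000e+00  9.290e-01  3.701e-01 -1.000e-04] 0.979723917527183
```

Emit:
servo_tool(
  grip=[0, 0, 0, 0, 0, 0, 0, 0],
  travel=[
    [0, 0.04, 0],
    [0, 0.04, 0.05],
    [0, 0.04, 0.1],
    [0, 0.04, 0.15],
    [0, 0.04, 0.2],
    [0, 0.04, 0.25],
    [0, 0.04, 0.25],
    [0, 0.04, 0.25],
  ],
  turn=[0, 0, 0, 0, 0, 0, 0, 0],
)

```text
t: 15.83
eef_pos: [0.6058, 0.1395, 0.2133]
ee_rot: [0.0, 0.929, 0.37, 0.001]
contact_force: [-5.0, -0.8, 7.3]
opening: 0.0132
gripper_force: 64.4
```

```bash
python3 f.py
```

```text
[ 6.0580e-01  1.3960e-01  2.1330e-01 -3.9521e+00 -9.0070e-01  7.5291e+00
 -2.3930e-01  8.0650e-01 -6.7000e-03]
16.0333 [0.     0.9289 0.3702 0.001 ] 0.9791776452693899
```

Fully home: the floor is felt at TCP z 0.2133, as computed. I'll relax the press and turn gently counter-clockwise.

Emit:
servo_tool(
  grip=[0, 0, 0, 0, 0, 0, 0, 0],
  travel=[
    [0, -0.02, -0.15],
    [0, -0.02, -0.15],
    [0, -0.02, -0.15],
    [0, -0.02, -0.15],
    [0, -0.02, -0.15],
    [0, -0.02, -0.15],
    [0, -0.02, -0.15],
    [0, -0.02, -0.15],
  ],
  turn=[0, -2, -4, -6, -9, -12, -15, -15],
)

```text
t: 16.7
eef_pos: [0.6061, 0.1394, 0.2134]
ee_rot: [0.0, 0.872, 0.489, 0.001]
contact_force: [2.0, -2.1, 2.6]
opening: 0.013
gripper_force: 63.4
```

```bash
python3 f.py
```

```text
[ 0.606   0.1394  0.2134  1.818  -1.5722  3.1625 -0.3466 -0.3406 -0.0198]
16.9 [4.000e-04 8.731e-01 4.876e-01 8.000e-04] 0.7189524499294002
```

Emit:
servo_tool(
  grip=[0, 0, 0, 0, 0, 0, 0, 0],
  travel=[
    [0, 0.03, 0],
    [0, 0.03, 0],
    [0, 0.03, 0],
    [0, 0.03, 0],
    [0, 0.03, 0],
    [0, 0.03, 0],
    [0, 0.03, 0],
    [0, 0.03, 0],
  ],
  turn=[-2.5, -5, -7.5, -10, -12.5, -15, -18, -18],
)

```text
t: 17.57
eef_pos: [0.606, 0.1394, 0.2134]
ee_rot: [0.0, 0.785, 0.619, 0.001]
contact_force: [1.2, -1.4, 4.7]
opening: 0.0131
gripper_force: 63.8
```

```bash
python3 f.py
```

```text
[ 0.606   0.1394  0.2134  0.7515 -1.1029  5.2119 -0.211  -0.169  -0.0352]
17.7667 [2.000e-04 7.862e-01 6.180e-01 5.000e-04] 0.4051368535112635
```

Emit:
servo_tool(
  grip=[0, 0, 0, 0, 0, 0, 0, 0],
  travel=[
    [0, 0, 0],
    [0, 0, 0],
    [0, 0, 0],
    [0, 0, 0],
    [0, 0, 0],
    [0, 0, 0],
    [0, 0, 0],
    [0, 0, 0],
  ],
  turn=[-2, -4, -6, -8, -10, -12, -14, -14],
)

```text
t: 18.43
eef_pos: [0.606, 0.1395, 0.2134]
ee_rot: [0.0, 0.704, 0.71, 0.0]
contact_force: [0.4, -1.7, 6.5]
opening: 0.0137
gripper_force: 63.9
```

```bash
python3 f.py
```

```text
[ 0.606   0.1394  0.2133  0.5539 -0.6921  5.3231 -0.2026 -0.0696 -0.0481]
18.6333 [2.000e-04 7.050e-01 7.092e-01 4.000e-04] 0.16088453316387408
```

Emit:
servo_tool(
  grip=[0, 0, 0, 0, 0, 0],
  travel=[
    [0, 0, -0.05],
    [0, 0, -0.05],
    [0, 0, -0.05],
    [0, 0, -0.05],
    [0, 0, -0.05],
    [0, 0, -0.05],
  ],
  turn=[-1, -2, -3, -4, -4, -4],
)

```text
t: 19.13
eef_pos: [0.6059, 0.1394, 0.2134]
ee_rot: [-0.0, 0.679, 0.734, 0.0]
contact_force: [1.2, -0.2, 4.0]
opening: 0.0132
gripper_force: 63.7
```

```bash
python3 f.py
```

```text
[ 0.6059  0.1394  0.2134  1.3797  0.1979  3.9205 -0.0157 -0.3296 -0.0782]
19.3333 [0.000e+00 6.792e-01 7.340e-01 2.000e-04] 0.08918963698141878
```

The core is turned to the line within play. Now I draw the tailstock back slowly, relaxing the twist 2°.

Emit:
servo_tool(
  grip=[0, 0, 0, 0, 0, 0, 0, 0],
  travel=[
    [-0.1, 0, 0],
    [-0.25, -0.01, 0],
    [-0.45, -0.02, 0],
    [-0.65, -0.025, 0],
    [-0.9, -0.035, 0],
    [-1.15, -0.045, 0],
    [-1.4, -0.055, 0],
    [-1.5, -0.06, 0],
  ],
  turn=[1, 2, 2, 2, 2, 2, 2, 2],
)

```text
t: 20.0
eef_pos: [0.6064, 0.1237, 0.2134]
ee_rot: [0.0, 0.692, 0.722, -0.0]
contact_force: [-0.2, 3.6, 5.4]
opening: 0.0127
gripper_force: 63.9
```

```bash
python3 f.py
```

```text
[ 0.6064  0.1237  0.2134 -0.1039  1.0707  4.9733  0.2749  0.0961 -0.0207]
20.2 [ 3.000e-04  6.921e-01  7.218e-01 -4.000e-04] 0.09979877221505278
```

Emit:
servo_tool(
  grip=[0, 0, 0, 0, 0, 0, 0, 0],
  travel=[
    [-0.3, 0, 0],
    [-0.8, 0, 0],
    [-1.3, 0, 0],
    [-1.8, 0, 0],
    [-2.3, 0, 0],
    [-2.8, 0, 0],
    [-3.3, 0, 0],
    [-3.8, 0, 0],
  ],
  turn=[0, 0, 0, 0, 0, 0, 0, 0],
)

```text
t: 20.87
eef_pos: [0.608, 0.0862, 0.2134]
ee_rot: [-0.0, 0.692, 0.722, 0.0]
contact_force: [-0.7, 3.0, 5.5]
opening: 0.0132
gripper_force: 64.0
```

Emit:
servo_tool(
  grip=[0, 0, 0, 0, 0, 0, 0, 0],
  travel=[
    [-0.1, 0, 0],
    [-0.2, 0, 0],
    [-0.3, 0, 0],
    [-0.4, 0, 0],
    [-0.5, 0, 0],
    [-0.6, 0, 0],
    [-0.7, 0, 0],
    [-0.7, 0, 0],
  ],
  turn=[0, 0, 0, 0, 0, 0, 0, 0],
)

```text
t: 21.53
eef_pos: [0.6083, 0.0789, 0.2133]
ee_rot: [0.0, 0.692, 0.722, -0.0]
contact_force: [0.4, 2.7, 5.4]
opening: 0.0131
gripper_force: 63.9
```

```bash
python3 f.py
```

```text
[ 6.0830e-01  7.9000e-02  2.1340e-01 -9.5300e-02  2.3044e+00  5.2073e+00
  5.0400e-01  5.9000e-03 -2.1000e-03]
21.7333 [ 2.000e-04  6.920e-01  7.219e-01 -2.000e-04] 0.02673547596991596
```

Emit:
servo_tool(
  grip=[0, 0, 0, 0, 0],
  travel=[
    [-0.05, 0, 0],
    [-0.1, 0, 0],
    [-0.15, 0, 0],
    [-0.2, 0, 0],
    [-0.2, 0, 0],
  ],
  turn=[0, 0, 0, 0, 0],
)

```text
t: 22.15
eef_pos: [0.6084, 0.0777, 0.2134]
ee_rot: [-0.0, 0.692, 0.722, 0.0]
contact_force: [-0.2, 4.5, 4.2]
opening: 0.0131
gripper_force: 64.0
```

```bash
python3 f.py
```

```text
[ 0.6084  0.0777  0.2134 -0.155   4.5966  5.4055  1.0275  0.0181  0.0242]
22.35 [-3.000e-04  6.917e-01  7.222e-01  3.000e-04] 0.023473005652724067
```

Emit:
servo_tool(
  grip=[0, 0, 0, 0, 0],
  travel=[
    [-0.05, 0, 0],
    [-0.1, 0, 0],
    [-0.15, 0, 0],
    [-0.2, 0, 0],
    [-0.2, 0, 0],
  ],
  turn=[0, 0, 0, 0, 0],
)

```text
t: 22.77
eef_pos: [0.6084, 0.0774, 0.2134]
ee_rot: [-0.001, 0.691, 0.723, 0.001]
contact_force: [-0.9, 11.4, 4.9]
opening: 0.0132
gripper_force: 64.0
```

```bash
python3 f.py
```

```text
[ 0.6084  0.0774  0.2134 -0.162  10.47    5.3444  2.1674  0.0327 -0.0512]
22.9667 [-0.0013  0.6911  0.7228  0.0014] 0.020265556142774633
```

At the dead stop (10 N, no further motion). I'll relax the pull and press, then let go.

Emit:
servo_tool(
  grip=[0, 0, 0, 0.2, 0.4, 0.7, 1, 1],
  travel=[
    [0.15, 0, 0],
    [0.28, 0, -0.05],
    [0.28, 0, -0.05],
    [0.28, 0, -0.05],
    [0.28, 0, -0.05],
    [0.28, 0, -0.05],
    [0.28, 0, -0.05],
    [0.28, 0, -0.05],
  ],
  turn=[0, 0, 0, 0, 0, 0, 0, 0],
)

```text
t: 23.63
eef_pos: [0.6082, 0.0778, 0.2133]
ee_rot: [-0.0, 0.692, 0.722, -0.0]
contact_force: [-0.0, 0.3, -0.0]
opening: 0.0651
gripper_force: 0.0
```

Emit:
servo_tool(
  grip=[1, 1, 1, 1, 1, 1, 1, 1],
  travel=[
    [0, 0, 0],
    [0, 0, 0],
    [0, 0, -0.5],
    [0, 0, -2],
    [0, 0, -5],
    [0, 0, -8],
    [0, 0, -10],
    [0, 0, -10],
  ],
  turn=[0, 0, 0, 0, 0, 0, 0, 0],
)

```text
t: 24.3
eef_pos: [0.6093, 0.0782, 0.3204]
ee_rot: [0.003, 0.692, 0.722, 0.004]
contact_force: [0.1, -0.7, 1.8]
opening: 0.0859
gripper_force: 0.0
```

```bash
python3 f.py; python3 - <<'E'
from plant import arm
from h import *
s=arm.get_image('scene'); w=arm.get_image('wrist')
a=crop(s,300,200,130,130,3); b=crop(w,220,60,200,195,2)
cv2.imwrite('pics/end.png',np.hstack([a,b]))
E
```

```text
[ 0.6085  0.0782  0.3144  0.1438  0.0557 -0.4159  0.0121  0.0118  0.002 ]
24.5 [-0.0008  0.6919  0.722  -0.0009] 0.02487706201597145
```

View pics/end.png

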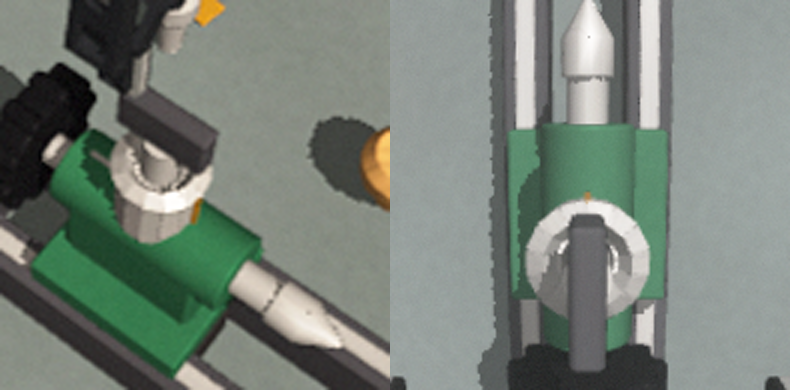

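The end picture shows the key home in the socket, with its handle in line with the bed and the brass mark. The tailstock is drawn back against the stop and the gripper is clear.

```bash
python3 -c "
from plant import arm
print(arm.finish_job())"
```

```text
the job is handed in; nothing more can be done
None
```

The key is fully home and in line with the brass marks to within the blade's play, the tailstock is drawn back to its dead stop, the gripper has let go, and the job is handed in at about 25 s of the 64 s allowed.

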